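# Put the mixed-up size samples back in their trays

## Robot

A 6-joint arm with a two-finger parallel gripper is mounted at the origin on the work surface. World frame = base frame: x ahead of the robot, y to its left, z up, the work surface at z = 0. Lengths are in mm, angles in rad, forces in N, time in s.
With the tool pointing down it reaches from about 350 to 975 mm from the base axis. Payload 7.1 kg.
Tool frame: the origin (TCP) lies midway between the tips of the shut fingers; the grasp point (between the pads) lies 19 mm behind it (ctrl.grasp_offset is the distance from the TCP to the grasp point, in mm); z points along the fingers, y is the line along which they close (so a half turn about z gives the same grasp; the last joint's range is limited). The gripper opens to 88 mm and grips with 3 to 60 N. Pads are 20 mm wide; open, the fingers measure 115 mm over their backs; the gripper's body (75 mm by 178 mm) begins 61 mm behind the grasp point.
Start: joints at [-1.227, 0.423, 1.63, -0, 1.089, -0.019], TCP at [221.825, -584.293, 222.675] pointing down, gripper open.
Joint ranges: [-3, 3], [-0.9, 2.11], [0.09, 2.58], [-1.31, 4.45], [0.11, 2.69], [-2.54, 2.54]. Speed limits (rad/s): [2.39, 2.39, 3.01, 3.14, 3.14, 3.14].

## Interface

Orientations are given as a rotation vector (axis times angle).
In Python, from workcell import ctrl gives the robot as it stands. The module is installed in compiled form; this text tells all that it offers.
- The arm moves only by the tool servo_tool, never from a script. Its argument "rows" is a list of rows, each a list of 7 numbers: the turn, a rotation vector about the tool's x, y, z as a fraction of full scale, then the shift along the tool's x, y, z as a fraction of full scale, then the finger opening in mm, from 0 to 87.8. A call has 1 to 10 rows; each row is the pose to reach, as a shift and turn from the pose commanded when the call began, along the tool's axes at that moment; what a row does not reach only later rows make up. Full scale, the value 1, is 20 cm for a shift and 1.5 rad for a turn. A row lasts 1/8 s, in which the tool goes at most 62.5 mm and 10.7 degrees, less where a joint would pass 70% of its speed; a pose out of reach is approached as far as the arm can. A call with a number of a shift or a turn outside -1 to 1 is refused whole. A call with a gripper value outside its range is refused whole. The fingers move at their own pace and stop on an object; the grip force is fixed at half the most. Time passes only in rows, so rows that repeat a pose let the fingers close. It gives the time, the measured TCP pose, the force, the opening and the grip force at its end, in the units of the state.
- ctrl.get_obs(): the state, without advancing time (a new reading comes with each control period).
- ctrl.get_image(name): name is "scene" or "top" or "wrist"; returns (picture, depth): 480x640x3 uint8, red, green, blue; 480x640 float32, mm along the optical axis (not along the pixel's ray), 0 where there is no reading.
- ctrl.camera_info(name): a dict with "intrinsics" (3x3 intrinsics, pixels), "R" (3x3) and "t" (3): a world point X has camera coordinates R X + t. Camera axes: x right, y down, z forward; pixel columns grow to the right and rows downward; lengths in mm; the calibration is good to about 2 mm. A picture is of the moment at which its call begins: read the wrist's pose just before it. camera_info takes no time and is no camera call; for the wrist camera it gives the pose at the moment of the call.
- ctrl.close_job(): hands the job in; it is judged then, once.
The state is a dict: "t": time; "qpos": joint angles; "qvel": joint speeds; "joint_torque": joint torques, N m; "ee_pos": TCP position; "orientation": TCP orientation; "ft_force": force on the tool from outside, world axes, zero at the start; "moment": the same for the moment, N m; "width": finger opening in mm; "grasp_force": force on a finger pad.
Only numpy, scipy, OpenCV 4.12 (cv2) and the standard library are available. Lean on these libraries where they do the work, as an engineer would, in place of code of your own. Each camera call takes 0.05 s, during which the arm holds its last target. There are 200 camera calls.

## Task

The three sample onions are standing in each other's trays. Put each one upright in the middle of the tray of its own size (smallest onion in the smallest tray, middle one in the middle-sized tray, largest in the largest), parking one on the round black mat to make room. The onions must not touch one another, and the tape roll, the jar and the hand stamp stay where they are.

Things in the scene. Friction and masses are not known exactly. Their poses are not given: they have to be found in the camera images.
- onion_s: the smallest red onion used as the size sample, 44 mm in diameter at its widest (22 mm above its underside, with a short upright band there), 53 mm tall with its pale dry neck on top; it stands on a flat underside 22 mm across; about 50 g; hard. Origin at the centre of the underside, z up through the neck
- onion_m: the middle-sized red onion used as the size sample, 55 mm in diameter at its widest (27 mm above its underside, with a short upright band there), 66 mm tall with its pale dry neck on top; it stands on a flat underside 27 mm across; about 90 g; hard. Origin at the centre of the underside, z up through the neck
- onion_l: the largest red onion used as the size sample, 66 mm in diameter at its widest (33 mm above its underside, with a short upright band there), 79 mm tall with its pale dry neck on top; it stands on a flat underside 33 mm across; about 150 g; hard. Origin at the centre of the underside, z up through the neck
- tray_s: the smallest of the three square grey plastic sample trays, fixed to the table; 132 x 132 mm outside, rim 14 mm above the table, walls 4 mm, flat floor 4 mm above the table. Origin on the table under the tray's centre, x and y along its sides, z up
- tray_m: the middle-sized of the three square grey plastic sample trays, fixed to the table; 156 x 156 mm outside, rim 14 mm above the table, walls 4 mm, flat floor 4 mm above the table. Origin on the table under the tray's centre, x and y along its sides, z up
- tray_l: the largest of the three square grey plastic sample trays, fixed to the table; 180 x 180 mm outside, rim 14 mm above the table, walls 4 mm, flat floor 4 mm above the table. Origin on the table under the tray's centre, x and y along its sides, z up
- mat: round black rubber mat, 130 mm in diameter, 6 mm thick, fixed flat on the table and empty at the start: the free spot for parking. Origin on the table under its centre
- tape: a bystander to be left where it is. Roll of brown packing tape lying flat, 96 mm in diameter, 48 mm tall. Origin at the centre of its underside
- pot: a bystander to be left where it is. Small closed glass jar with a metal cap, 60 mm in diameter, 75 mm tall. Origin at the centre of its underside
- stamp: a bystander to be left where it is. Wooden hand stamp, base 70 x 45 mm, knob on top, 71 mm tall. Origin at the centre of its underside

How it is judged:
By the outcome, as a careful person would: the job done as asked, in the order asked, and still so for the second after the job is handed in, with the robot touching nothing.
It also fails if it takes over 99 s, if anything falls off the work surface, if the arm or the gripper's body presses on something with over 40 N, if the wrist force passes 120 N, or if a joint passes its speed limit or range.

## Working session

There is one attempt and no reset: what is moved stays moved. The work goes in short steps, Python scripts to look and compute and a tool call to move; the robot and the scene stay as the last step left them, time stands still between calls to the robot, and variables do not carry over. Pictures are saved under pics/ and viewed, at most 14 in all, crops included, and the job is handed in when it is done.

Besides the shell and the picture viewer there is one more tool, called after ">>>" by a JSON object that holds its "op" and its "data", one argument or row to a line. servo_tool: Moves the arm, as the interface text tells. Its arguments: {"type":"object","properties":{"rows":{"type":"array","items":{"type":"array","items":{"type":"number"}}}},"required":["rows"]}

```bash
mkdir -p pics; python3 - <<'E'
from workcell import ctrl
import cv2,numpy as np
for n in("top","scene"):
    p,d=ctrl.get_image(n); cv2.imwrite(f"pics/{n}0.png",p[:,:,::-1]); np.save(f"{n}0.npy",d)
    i=ctrl.camera_info(n); print(n,np.round(i["intrinsics"],1).tolist(),np.round(i["R"],3).tolist(),np.round(i["t"],1))
o=ctrl.get_obs();print({k:np.round(v,3).tolist() for k,v in o.items()},ctrl.grasp_offset)
E
```

```text
top [[582.7, 0.0, 310.3], [0.0, 582.7, 242.9], [0.0, 0.0, 1.0]] [[-0.005, -1.0, -0.007], [-0.99, 0.006, -0.144], [0.144, 0.007, -0.99]] [   7.1  539.2 1132.1]
scene [[574.0, 0.0, 309.3], [0.0, 574.0, 242.4], [0.0, 0.0, 1.0]] [[0.425, 0.905, 0.025], [0.531, -0.227, -0.816], [-0.733, 0.36, -0.577]] [-203.8 -262.  1555.2]
{'t': 0.1, 'qpos': [-1.227, 0.424, 1.631, 0.0, 1.089, -0.019], 'qvel': [-0.001, -0.0, -0.002, -0.0, -0.001, 0.001], 'joint_torque': [-0.0, -54.561, -27.432, 0.064, 0.019, -0.0], 'ee_pos': [221.668, -583.836, 221.992], 'orientation': [-3.089, -0.567, 0.0], 'ft_force': [-0.569, -0.028, 0.123], 'moment': [-0.028, -0.059, -0.03], 'grasp_force': 0.0, 'width': 87.385} 18.700000000000003
```

View pics/top0.png

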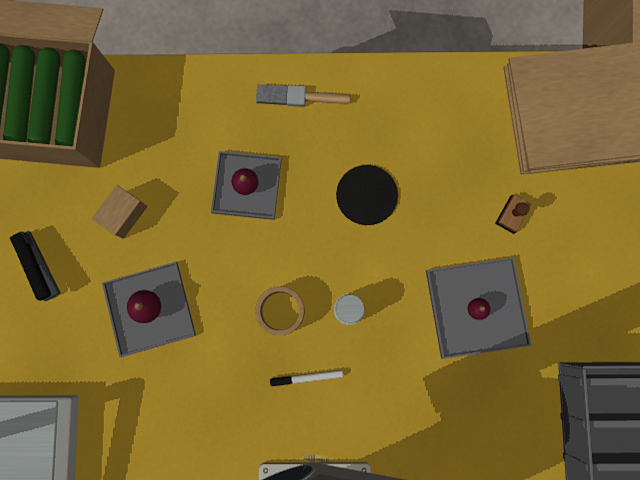

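View pics/scene0.png

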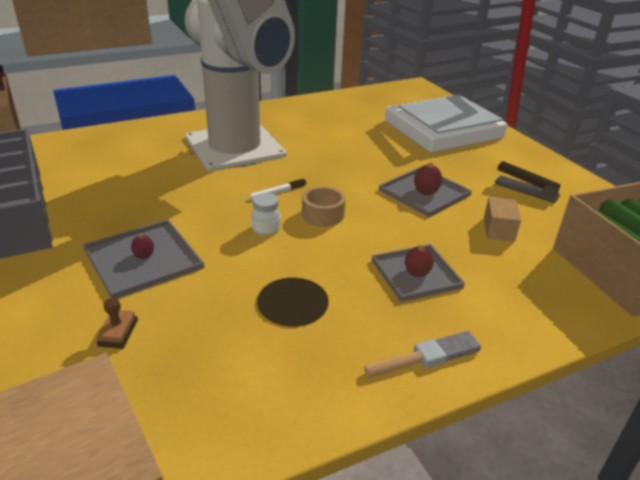

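The top view shows onion_m in tray_s at about (247,185), onion_l in tray_m at (150,308) and onion_s in tray_l at (479,307). The mat is at (367,194), the tape at (280,310), the jar at (349,309) and the stamp at (515,212). The scene view agrees with this.

```bash
cat > h.py <<'E'
import cv2,numpy as np
from workcell import ctrl
def ray(info,uv,z):
    K,R,t=[np.array(info[k],float) for k in("intrinsics","R","t")]
    c=-R.T@t; d=R.T@np.linalg.solve(K,[uv[0],uv[1],1]); return c+d*(z-c[2])/d[2]
def red(p):
    h=cv2.cvtColor(p,cv2.COLOR_RGB2HSV)
    return (((h[...,0]>165)|(h[...,0]<6))&(h[...,1]>110)&(h[...,2]>40)).astype(np.uint8)
def onion(p,info,box,z):
    x0,y0,x1,y1=box; m=np.zeros(p.shape[:2],np.uint8); m[y0:y1,x0:x1]=red(p)[y0:y1,x0:x1]
    c=max(cv2.findContours(m,0,2)[0],key=cv2.contourArea); (u,v),r=cv2.minEnclosingCircle(c)
    return (u,v,r),ray(info,(u,v),z)
E
python3 - <<'E'
from h import *
p=cv2.imread("pics/top0.png")[:,:,::-1].copy(); i=ctrl.camera_info("top")
for n,b,z in(("m",(215,155,280,215),31),("l",(110,270,190,350),37),("s",(440,270,520,350),26)):
    c,x=onion(p,i,b,z); print(n,np.round(c,1),np.round(x,1))
h=cv2.cvtColor(p,cv2.COLOR_RGB2HSV)
ny=(h[...,1]<90).astype(np.uint8)|red(p)
for n,b in(("ts",(200,140,295,230)),("tm",(95,250,210,365)),("tl",(415,245,545,370))):
    m=np.zeros_like(ny);m[b[1]:b[3],b[0]:b[2]]=ny[b[1]:b[3],b[0]:b[2]]
    c=max(cv2.findContours(m,0,2)[0],key=cv2.contourArea)
    P=np.array([ray(i,q[0],7)[:2] for q in cv2.convexHull(c)],np.float32); print(n,cv2.minAreaRect(P))
m=((h[...,2]<40)).astype(np.uint8); m[:,:325]=0;m[:,415:]=0;m[:155]=0;m[235:]=0
c=max(cv2.findContours(m,0,2)[0],key=cv2.contourArea); (u,v),r=cv2.minEnclosingCircle(c);print("mat",u,v,r,ray(i,(u,v),6))
E
```

```text
m [244.4 181.   13.2] [669.7 139.2  31. ]
l [143.1 306.8  16.5] [413.1 336.9  37. ]
s [478.5 308.5  11.1] [ 406.9 -330.5   26. ]
ts ((668.4295043945312, 139.16213989257812), (133.05479431152344, 134.17926025390625), 83.76264190673828)
tm ((410.7864074707031, 335.5673828125), (156.9092254638672, 158.51657104492188), 15.816368103027344)
tl ((410.47552490234375, -334.009033203125), (181.30551147460938, 182.79812622070312), 8.163865089416504)
mat 366.763671875 194.2213897705078 30.52593994140625 [ 646.08574296 -113.95213131    6.        ]
```

>>> {"op": "servo_tool", "data": {
  "rows": [
    [0, 0, 0.1, 0.3, -0.2, 0, 60],
    [0, 0, 0.2, 0.55, -0.4, 0, 60],
    [0, 0, 0.242, 0.73, -0.524, 0, 60],
    [0, 0, 0.242, 0.73, -0.524, 0, 60],
    [0, 0, 0.242, 0.73, -0.524, 0, 60]
  ]
}}

```text
t: 0.72
ee_pos: [321.2, -434.8, 222.7]
orientation: [3.141, 0.002, -0.0]
ft_force: [-0.2, -0.3, -0.6]
width: 59.9
grasp_force: 0.0
```

>>> {"op": "servo_tool", "data": {
  "rows": [
    [0, 0, 0, 0.22, -0.26, 0.15, 60],
    [0, 0, 0, 0.43, -0.52, 0.35, 60],
    [0, 0, 0, 0.43, -0.52, 0.35, 60],
    [0, 0, 0, 0.43, -0.52, 0.35, 60]
  ]
}}

```text
t: 1.23
ee_pos: [406.9, -330.3, 151.4]
orientation: [-3.14, -0.002, 0.003]
ft_force: [-0.6, 0.4, -0.2]
width: 59.9
grasp_force: 0.0
```

```bash
python3 - <<'E'
from h import *
o=ctrl.get_obs();i=ctrl.camera_info("wrist");p,d=ctrl.get_image("wrist");cv2.imwrite("pics/w1.png",p[:,:,::-1])
c,x=onion(p,i,(0,0,640,480),26);print(np.round(o["ee_pos"],1),np.round(o["qpos"],2),np.round(c,1),np.round(x,1))
E
```

```text
[ 406.9 -330.3  151.4] [-0.7   0.38  1.9  -0.    0.86  0.87] [ 27.5 436.   40.7] [185.6 -31.3  26. ]
```

View pics/w1.png

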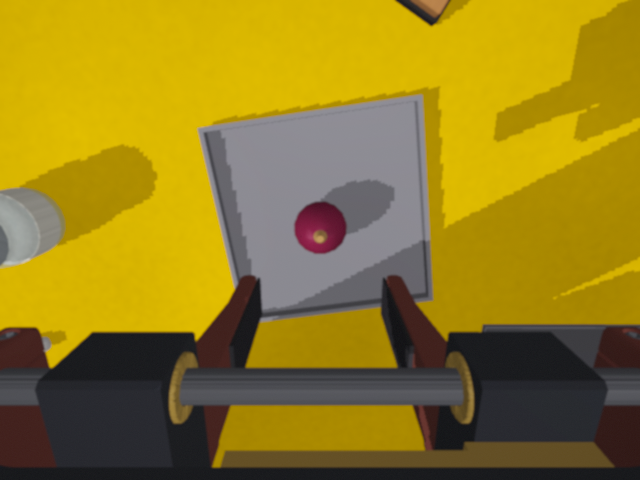

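The wrist view shows onion_s at (320,228), midway between the fingers. The red fingers got into the mask, so I'll limit the measurement to a box around the onion.

```bash
python3 - <<'E'
from h import *
i=ctrl.camera_info("wrist");p=cv2.imread("pics/w1.png")[:,:,::-1].copy()
c,x=onion(p,i,(270,150,370,275),26);print(np.round(c,1),np.round(x,1))
E
```

```text
[319.9 227.2  25.6] [ 407.3 -330.5   26. ]
```

>>> {"op": "servo_tool", "data": {
  "rows": [
    [0, 0, 0, 0, 0, 0.25, 60],
    [0, 0, 0, 0, 0, 0.5, 60],
    [0, 0, 0, 0, 0, 0.65, 60],
    [0, 0, 0, 0, 0, 0.715, 60],
    [0, 0, 0, 0, 0, 0.715, 60],
    [0, 0, 0, 0, 0, 0.715, 30],
    [0, 0, 0, 0, 0, 0.715, 30],
    [0, 0, 0, 0, 0, 0.715, 30],
    [0, 0, 0, 0, 0, 0.715, 30],
    [0, 0, 0, 0, 0, 0.715, 30]
  ]
}}

```text
t: 2.52
ee_pos: [407.9, -331.2, 10.9]
orientation: [3.14, 0.0, 0.003]
ft_force: [-1.5, -0.5, 6.8]
width: 43.4
grasp_force: 30.0
```

>>> {"op": "servo_tool", "data": {
  "rows": [
    [0, 0, 0, 0, 0, 0, 56],
    [0, 0, 0, 0, 0, 0, 56],
    [0, 0, 0, 0, 0, 0.015, 56],
    [0, 0, 0, 0, 0, 0.015, 56],
    [0, 0, 0, 0, 0, 0.015, 56],
    [0, 0, 0, 0, 0, 0.015, 30],
    [0, 0, 0, 0, 0, 0.015, 30],
    [0, 0, 0, 0, 0, 0.015, 30],
    [0, 0, 0, 0, 0, 0.015, 30]
  ]
}}

```text
t: 3.65
ee_pos: [407.2, -330.5, 6.7]
orientation: [3.142, -0.0, 0.0]
ft_force: [-0.9, -0.2, -0.5]
width: 42.5
grasp_force: 30.0
```

>>> {"op": "servo_tool", "data": {
  "rows": [
    [0, 0, 0, 0, 0, -0.2, 30],
    [0, 0, 0, 0, 0, -0.4, 30],
    [0, 0, 0, 0.2, -0.18, -0.5, 30],
    [0, 0, 0, 0.4, -0.36, -0.5, 30],
    [0, 0, 0, 0.6, -0.54, -0.5, 30],
    [0, 0, 0, 0.6, -0.54, -0.5, 30],
    [0, 0, 0, 0.6, -0.54, -0.5, 30]
  ]
}}

```text
t: 4.53
ee_pos: [526.4, -222.4, 106.4]
orientation: [-3.141, -0.001, 0.002]
ft_force: [-0.3, -0.0, -1.3]
width: 43.0
grasp_force: 30.0
```

>>> {"op": "servo_tool", "data": {
  "rows": [
    [0, 0, 0, 0.2, -0.18, 0, 30],
    [0, 0, 0, 0.4, -0.36, 0, 30],
    [0, 0, 0, 0.6, -0.54, 0, 30],
    [0, 0, 0, 0.6, -0.54, 0.1, 30],
    [0, 0, 0, 0.6, -0.54, 0.28, 30],
    [0, 0, 0, 0.6, -0.54, 0.42, 30],
    [0, 0, 0, 0.6, -0.54, 0.475, 30],
    [0, 0, 0, 0.6, -0.54, 0.487, 30],
    [0, 0, 0, 0.6, -0.54, 0.487, 30]
  ]
}}

```text
t: 5.65
ee_pos: [647.4, -115.2, 10.0]
orientation: [3.141, -0.002, 0.001]
ft_force: [0.2, 0.6, -0.1]
width: 43.3
grasp_force: 30.0
```

>>> {"op": "servo_tool", "data": {
  "rows": [
    [0, 0, 0, 0, 0, 0, 47],
    [0, 0, 0, 0, 0, 0, 60],
    [0, 0, 0, 0, 0, 0, 60],
    [0, 0, 0, 0, 0, -0.2, 60],
    [0, 0, 0, 0, 0, -0.45, 60],
    [0, 0, 0, 0, 0, -0.7, 60],
    [0, 0, 0, 0, 0, -0.7, 60],
    [0, 0, 0, 0, 0, -0.7, 60]
  ]
}}

```text
t: 6.65
ee_pos: [646.7, -114.4, 149.0]
orientation: [-3.141, 0.0, 0.001]
ft_force: [-0.2, -0.0, 0.2]
width: 60.3
grasp_force: 0.0
```

```bash
python3 - <<'E'
from h import *
o=ctrl.get_obs();i=ctrl.camera_info("wrist");p,d=ctrl.get_image("wrist");cv2.imwrite("pics/w2.png",p[:,:,::-1])
c,x=onion(p,i,(270,150,370,275),28);print(np.round(o["ee_pos"],1),np.round(o["qpos"],2),np.round(c,1),np.round(x,1))
E
```

```text
[ 646.7 -114.4  149. ] [-0.19  0.55  1.6   0.    0.98  1.38] [321.6 228.6  27.4] [ 647.5 -115.1   28. ]
```

View pics/w2.png

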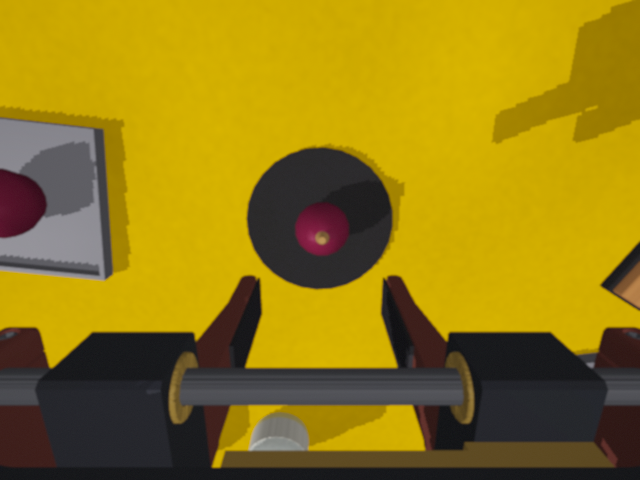

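onion_s stands upright on the mat at (321,229). Next is onion_l.

>>> {"op": "servo_tool", "data": {
  "rows": [
    [0, 0, 0, -0.1, -0.25, 0, 80],
    [0, 0, 0, -0.25, -0.5, 0, 80],
    [0, 0, 0, -0.35, -0.75, 0, 80],
    [0, 0, 0, -0.5, -1, 0, 80],
    [0, 0, 0, -0.5, -1, 0, 80]
  ]
}}

```text
t: 7.32
ee_pos: [543.9, 88.0, 147.4]
orientation: [3.141, 0.006, -0.008]
ft_force: [-0.8, -1.1, -0.1]
width: 80.0
grasp_force: 0.0
```

>>> {"op": "servo_tool", "data": {
  "rows": [
    [0, 0, 0, -0.15, -0.25, 0, 80],
    [0, 0, 0, -0.3, -0.5, 0, 80],
    [0, 0, 0, -0.5, -0.75, 0, 80],
    [0, 0, 0, -0.66, -1, 0, 80],
    [0, 0, 0, -0.66, -1, 0, 80],
    [0, 0, 0, -0.66, -1, 0, 80]
  ]
}}

```text
t: 8.07
ee_pos: [415.6, 284.8, 148.5]
orientation: [3.141, 0.0, -0.001]
ft_force: [-0.3, 0.5, 0.3]
width: 80.0
grasp_force: 0.0
```

>>> {"op": "servo_tool", "data": {
  "rows": [
    [0, 0, 0, 0, -0.25, 0, 80],
    [0, 0, 0, 0, -0.25, 0, 80],
    [0, 0, 0, 0, -0.25, 0, 80]
  ]
}}

```text
t: 8.45
ee_pos: [415.8, 333.8, 148.7]
orientation: [3.14, -0.003, -0.001]
ft_force: [-0.0, -0.5, 0.1]
width: 79.9
grasp_force: 0.0
```

```bash
python3 - <<'E'
from h import *
o=ctrl.get_obs();i=ctrl.camera_info("wrist");p,d=ctrl.get_image("wrist");cv2.imwrite("pics/w3.png",p[:,:,::-1])
c,x=onion(p,i,(265,150,375,275),37);print(np.round(o["ee_pos"],1),np.round(o["qpos"],2),np.round(c,1),np.round(x,1))
E
```

```text
[415.8 333.8 148.7] [ 0.65  0.39  1.89 -0.    0.86  2.23] [316.7 233.7  41. ] [414.9 337.   37. ]
```

View pics/w3.png

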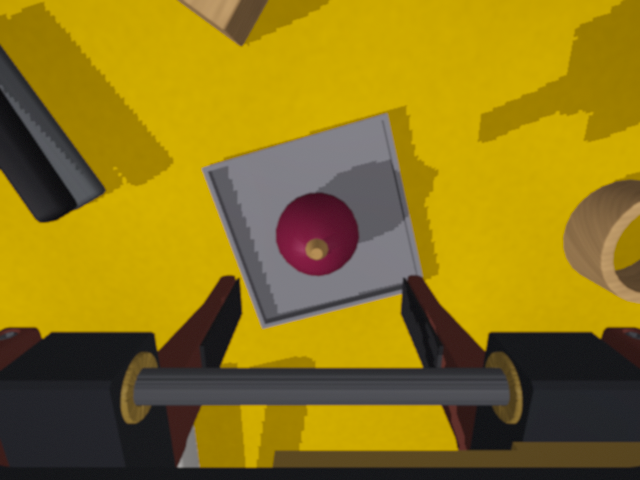

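onion_l is at (317,234), about 3 mm off laterally.

>>> {"op": "servo_tool", "data": {
  "rows": [
    [0, 0, 0, -0.005, -0.016, 0.15, 82],
    [0, 0, 0, -0.005, -0.016, 0.4, 82],
    [0, 0, 0, -0.005, -0.016, 0.58, 82],
    [0, 0, 0, -0.005, -0.016, 0.655, 82],
    [0, 0, 0, -0.005, -0.016, 0.66, 82],
    [0, 0, 0, -0.005, -0.016, 0.66, 50],
    [0, 0, 0, -0.005, -0.016, 0.66, 50],
    [0, 0, 0, -0.005, -0.016, 0.66, 50],
    [0, 0, 0, -0.005, -0.016, 0.66, 50],
    [0, 0, 0, -0.005, -0.016, 0.66, 50]
  ]
}}

```text
t: 9.75
ee_pos: [415.0, 339.1, 18.6]
orientation: [-3.141, -0.0, -0.003]
ft_force: [0.3, -2.1, 8.3]
width: 65.3
grasp_force: 30.0
```

>>> {"op": "servo_tool", "data": {
  "rows": [
    [0, 0, 0, 0, 0, 0, 78],
    [0, 0, 0, 0, 0, 0, 78],
    [0, 0, 0, 0, 0, 0.012, 78],
    [0, 0, 0, 0, 0, 0.012, 78],
    [0, 0, 0, 0, 0, 0.012, 50],
    [0, 0, 0, 0, 0, 0.012, 50],
    [0, 0, 0, 0, 0, 0.012, 50],
    [0, 0, 0, 0, 0, 0.012, 50],
    [0, 0, 0, 0, 0, 0.012, 50]
  ]
}}

```text
t: 10.88
ee_pos: [414.2, 338.6, 14.8]
orientation: [3.141, -0.0, -0.0]
ft_force: [-0.0, -0.3, -1.4]
width: 65.1
grasp_force: 30.0
```

>>> {"op": "servo_tool", "data": {
  "rows": [
    [0, 0, 0, 0, 0, -0.2, 50],
    [0, 0, 0, 0, 0, -0.4, 50],
    [0, 0, 0, 0, 0.15, -0.6, 50],
    [0, 0, 0, 0, 0.4, -0.6, 50],
    [0, 0, 0, 0, 0.65, -0.6, 50],
    [0, 0, 0, 0, 0.9, -0.6, 50],
    [0, 0, 0, 0, 1, -0.6, 50],
    [0, 0, 0, 0, 1, -0.6, 50]
  ]
}}

```text
t: 11.88
ee_pos: [414.0, 137.6, 134.9]
orientation: [3.142, -0.004, -0.0]
ft_force: [-0.6, 0.0, -2.1]
width: 64.8
grasp_force: 30.0
```

>>> {"op": "servo_tool", "data": {
  "rows": [
    [0, 0, 0, 0, 0.25, 0, 50],
    [0, 0, 0, 0, 0.5, 0, 50],
    [0, 0, 0, 0, 0.75, 0, 50],
    [0, 0, 0, 0, 1, 0, 50],
    [0, 0, 0, 0, 1, 0, 50]
  ]
}}

```text
t: 12.5
ee_pos: [414.9, -63.2, 135.0]
orientation: [3.141, -0.007, 0.001]
ft_force: [0.8, 1.8, -1.3]
width: 64.7
grasp_force: 30.0
```

>>> {"op": "servo_tool", "data": {
  "rows": [
    [0, 0, 0, 0, 0.25, 0, 50],
    [0, 0, 0, 0, 0.5, 0, 50],
    [0, 0, 0, 0, 0.75, 0, 50],
    [0, 0, 0, 0, 1, 0, 50],
    [0, 0, 0, 0, 1, 0, 50]
  ]
}}

```text
t: 13.12
ee_pos: [415.6, -263.0, 135.0]
orientation: [3.141, -0.004, 0.002]
ft_force: [-0.4, 0.1, -1.0]
width: 65.1
grasp_force: 30.0
```

>>> {"op": "servo_tool", "data": {
  "rows": [
    [0, 0, 0, -0.02, 0.2, 0, 50],
    [0, 0, 0, -0.02, 0.36, 0, 50],
    [0, 0, 0, -0.02, 0.36, 0, 50],
    [0, 0, 0, -0.02, 0.36, 0, 50]
  ]
}}

```text
t: 13.62
ee_pos: [410.3, -331.2, 134.5]
orientation: [-3.14, -0.002, 0.002]
ft_force: [-0.2, -0.3, -0.9]
width: 65.0
grasp_force: 30.0
```

>>> {"op": "servo_tool", "data": {
  "rows": [
    [0, 0, 0, 0, 0.012, 0.2, 50],
    [0, 0, 0, 0, 0.012, 0.4, 50],
    [0, 0, 0, 0, 0.012, 0.53, 50],
    [0, 0, 0, 0, 0.012, 0.58, 50],
    [0, 0, 0, 0, 0.012, 0.595, 50],
    [0, 0, 0, 0, 0.012, 0.595, 50],
    [0, 0, 0, 0, 0.012, 0.595, 50]
  ]
}}

```text
t: 14.5
ee_pos: [410.7, -336.1, 16.9]
orientation: [3.14, -0.0, 0.002]
ft_force: [0.1, 0.5, -2.1]
width: 65.0
grasp_force: 30.0
```

>>> {"op": "servo_tool", "data": {
  "rows": [
    [0, 0, 0, 0, 0, 0, 70],
    [0, 0, 0, 0, 0, 0, 82],
    [0, 0, 0, 0, 0, 0, 82],
    [0, 0, 0, 0, 0, -0.2, 82],
    [0, 0, 0, 0, 0, -0.45, 82],
    [0, 0, 0, 0, 0, -0.66, 82],
    [0, 0, 0, 0, 0, -0.66, 82],
    [0, 0, 0, 0, 0, -0.66, 82]
  ]
}}

```text
t: 15.5
ee_pos: [409.7, -335.4, 147.3]
orientation: [-3.141, 0.0, 0.001]
ft_force: [0.0, 0.6, -0.4]
width: 82.1
grasp_force: 0.0
```

```bash
python3 - <<'E'
from h import *
o=ctrl.get_obs();i=ctrl.camera_info("wrist");p,d=ctrl.get_image("wrist");cv2.imwrite("pics/w4.png",p[:,:,::-1])
c,x=onion(p,i,(265,150,375,275),37);print(np.round(o["ee_pos"],1),np.round(o["qpos"],2),np.round(c,1),np.round(x,1))
E
```

```text
[ 409.7 -335.4  147.3] [-0.71  0.39  1.9   0.    0.86  0.86] [321.9 231.1  41.4] [ 411.4 -336.3   37. ]
```

View pics/w4.png

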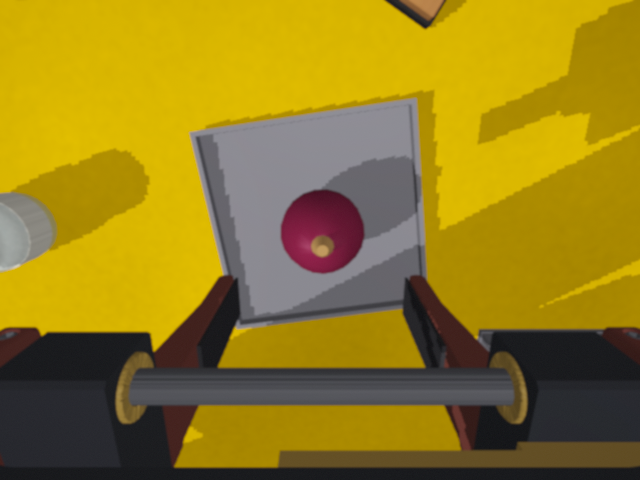

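onion_l is upright in tray_l at (322,231), about 2 mm off centre. Next is onion_m.

>>> {"op": "servo_tool", "data": {
  "rows": [
    [0, 0, 0, 0.11, -0.2, 0, 72],
    [0, 0, 0, 0.22, -0.4, 0, 72],
    [0, 0, 0, 0.33, -0.6, 0, 72],
    [0, 0, 0, 0.43, -0.79, 0, 72],
    [0, 0, 0, 0.43, -0.79, 0, 72]
  ]
}}

```text
t: 16.18
ee_pos: [496.2, -175.3, 146.2]
orientation: [-3.14, -0.005, 0.004]
ft_force: [0.3, -0.3, 0.1]
width: 71.8
grasp_force: 0.0
```

>>> {"op": "servo_tool", "data": {
  "rows": [
    [0, 0, 0, 0.11, -0.2, 0, 72],
    [0, 0, 0, 0.22, -0.4, 0, 72],
    [0, 0, 0, 0.33, -0.6, 0, 72],
    [0, 0, 0, 0.43, -0.79, 0, 72],
    [0, 0, 0, 0.43, -0.79, 0, 72]
  ]
}}

```text
t: 16.8
ee_pos: [582.5, -18.6, 146.6]
orientation: [-3.142, -0.004, 0.002]
ft_force: [0.0, 0.2, 0.1]
width: 72.3
grasp_force: 0.0
```

>>> {"op": "servo_tool", "data": {
  "rows": [
    [0, 0, 0, 0.11, -0.2, 0, 72],
    [0, 0, 0, 0.22, -0.4, 0, 72],
    [0, 0, 0, 0.33, -0.6, 0, 72],
    [0, 0, 0, 0.44, -0.79, 0, 72],
    [0, 0, 0, 0.44, -0.79, 0, 72],
    [0, 0, 0, 0.44, -0.79, 0, 72]
  ]
}}

```text
t: 17.55
ee_pos: [669.1, 136.2, 146.7]
orientation: [3.141, -0.002, -0.004]
ft_force: [0.4, -0.1, -0.4]
width: 72.5
grasp_force: 0.0
```

```bash
python3 - <<'E'
from h import *
o=ctrl.get_obs();i=ctrl.camera_info("wrist");p,d=ctrl.get_image("wrist");cv2.imwrite("pics/w5.png",p[:,:,::-1])
c,x=onion(p,i,(265,150,375,275),31);print(np.round(o["ee_pos"],1),np.round(o["qpos"],2),np.round(c,1),np.round(x,1))
E
```

```text
[669.1 136.2 146.7] [ 0.18  0.59  1.54 -0.    1.01  1.76] [316.  230.6  33.6] [669.5 140.   31. ]
```

>>> {"op": "servo_tool", "data": {
  "rows": [
    [0, 0, 0, 0, -0.018, 0.15, 72],
    [0, 0, 0, 0, -0.018, 0.4, 72],
    [0, 0, 0, 0, -0.018, 0.58, 72],
    [0, 0, 0, 0, -0.018, 0.66, 72],
    [0, 0, 0, 0, -0.018, 0.68, 72],
    [0, 0, 0, 0, -0.018, 0.68, 72],
    [0, 0, 0, 0, -0.018, 0.68, 40],
    [0, 0, 0, 0, -0.018, 0.68, 40],
    [0, 0, 0, 0, -0.018, 0.68, 40],
    [0, 0, 0, 0, -0.018, 0.68, 40]
  ]
}}

```text
t: 18.85
ee_pos: [670.9, 141.9, 13.0]
orientation: [-3.141, 0.0, -0.002]
ft_force: [-0.9, -0.2, 7.4]
width: 53.9
grasp_force: 30.0
```

>>> {"op": "servo_tool", "data": {
  "rows": [
    [0, 0, 0, 0, 0, 0, 40]
  ]
}}

```text
t: 18.98
ee_pos: [671.0, 142.0, 13.0]
orientation: [-3.141, 0.0, -0.002]
ft_force: [-0.6, -1.3, 6.4]
width: 54.0
grasp_force: 30.0
```

>>> {"op": "servo_tool", "data": {
  "rows": [
    [0, 0, 0, 0, 0, 0, 68],
    [0, 0, 0, 0, 0, 0, 68],
    [0, 0, 0, 0, 0, 0.01, 68],
    [0, 0, 0, 0, 0, 0.01, 68],
    [0, 0, 0, 0, 0, 0.01, 40],
    [0, 0, 0, 0, 0, 0.01, 40],
    [0, 0, 0, 0, 0, 0.01, 40],
    [0, 0, 0, 0, 0, 0.01, 40],
    [0, 0, 0, 0, 0, 0.01, 40]
  ]
}}

```text
t: 20.1
ee_pos: [670.2, 141.8, 9.9]
orientation: [3.142, -0.0, -0.0]
ft_force: [0.1, -0.7, -1.6]
width: 53.7
grasp_force: 30.0
```

>>> {"op": "servo_tool", "data": {
  "rows": [
    [0, 0, 0, 0, 0, -0.2, 40],
    [0, 0, 0, 0, 0, -0.4, 40],
    [0, 0, 0, -0.1, -0.08, -0.55, 40],
    [0, 0, 0, -0.3, -0.22, -0.6, 40],
    [0, 0, 0, -0.5, -0.37, -0.6, 40],
    [0, 0, 0, -0.65, -0.48, -0.6, 40],
    [0, 0, 0, -0.65, -0.48, -0.6, 40]
  ]
}}

```text
t: 20.98
ee_pos: [538.1, 239.0, 129.9]
orientation: [3.141, 0.004, -0.002]
ft_force: [0.0, 0.6, -1.0]
width: 53.8
grasp_force: 30.0
```

>>> {"op": "servo_tool", "data": {
  "rows": [
    [0, 0, 0, -0.2, -0.15, 0, 40],
    [0, 0, 0, -0.4, -0.3, 0, 40],
    [0, 0, 0, -0.55, -0.42, 0, 40],
    [0, 0, 0, -0.65, -0.48, 0, 40],
    [0, 0, 0, -0.65, -0.48, 0, 40],
    [0, 0, 0, -0.65, -0.48, 0, 40]
  ]
}}

```text
t: 21.72
ee_pos: [411.5, 333.7, 130.0]
orientation: [-3.141, 0.001, -0.001]
ft_force: [-0.1, 0.8, -1.1]
width: 54.0
grasp_force: 30.0
```

>>> {"op": "servo_tool", "data": {
  "rows": [
    [0, 0, 0, 0, -0.005, 0.2, 40],
    [0, 0, 0, 0, -0.005, 0.4, 40],
    [0, 0, 0, 0, -0.005, 0.53, 40],
    [0, 0, 0, 0, -0.005, 0.58, 40],
    [0, 0, 0, 0, -0.005, 0.595, 40],
    [0, 0, 0, 0, -0.005, 0.595, 40],
    [0, 0, 0, 0, -0.005, 0.595, 40]
  ]
}}

```text
t: 22.6
ee_pos: [411.0, 335.3, 11.9]
orientation: [-3.14, 0.0, -0.002]
ft_force: [0.3, -1.1, -1.6]
width: 53.8
grasp_force: 30.0
```

>>> {"op": "servo_tool", "data": {
  "rows": [
    [0, 0, 0, 0, 0, 0, 58],
    [0, 0, 0, 0, 0, 0, 72],
    [0, 0, 0, 0, 0, 0, 72],
    [0, 0, 0, 0, 0, -0.2, 72],
    [0, 0, 0, 0, 0, -0.45, 72],
    [0, 0, 0, 0, 0, -0.68, 72],
    [0, 0, 0, 0, 0, -0.68, 72],
    [0, 0, 0, 0, 0, -0.68, 72]
  ]
}}

```text
t: 23.6
ee_pos: [409.9, 334.6, 146.5]
orientation: [3.141, -0.0, -0.001]
ft_force: [0.2, 0.9, 0.8]
width: 72.1
grasp_force: 0.0
```

```bash
python3 - <<'E'
from h import *
o=ctrl.get_obs();i=ctrl.camera_info("wrist");p,d=ctrl.get_image("wrist");cv2.imwrite("pics/w6.png",p[:,:,::-1])
c,x=onion(p,i,(265,150,375,275),31);print(np.round(o["ee_pos"],1),np.round(o["qpos"],2),np.round(c,1),np.round(x,1))
E
```

```text
[409.9 334.6 146.5] [0.66 0.39 1.9  0.   0.85 2.23] [320.1 231.5  33.5] [409.8 335.1  31. ]
```

View pics/w6.png

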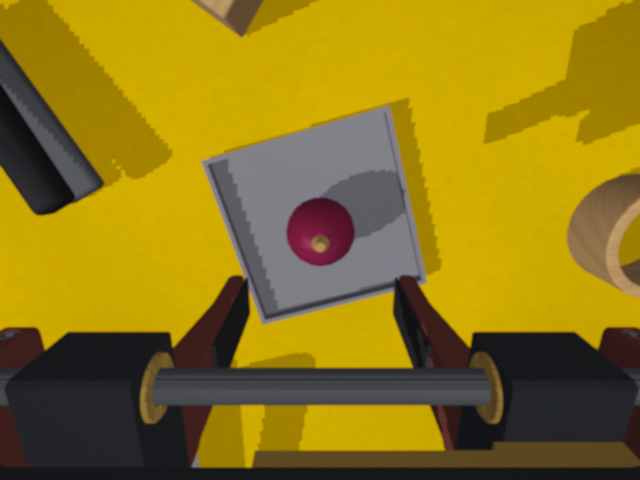

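onion_m is upright in the middle of tray_m at (320,232). Now onion_s, back from the mat.

>>> {"op": "servo_tool", "data": {
  "rows": [
    [0, 0, 0, 0.1, 0.2, 0, 60],
    [0, 0, 0, 0.2, 0.4, 0, 60],
    [0, 0, 0, 0.3, 0.6, 0, 60],
    [0, 0, 0, 0.4, 0.75, 0, 60],
    [0, 0, 0, 0.4, 0.75, 0, 60]
  ]
}}

```text
t: 24.28
ee_pos: [490.3, 182.9, 145.2]
orientation: [3.141, -0.006, -0.004]
ft_force: [0.5, 0.8, 0.6]
width: 60.0
grasp_force: 0.0
```

>>> {"op": "servo_tool", "data": {
  "rows": [
    [0, 0, 0, 0.1, 0.2, 0, 60],
    [0, 0, 0, 0.2, 0.4, 0, 60],
    [0, 0, 0, 0.3, 0.6, 0, 60],
    [0, 0, 0, 0.4, 0.75, 0, 60],
    [0, 0, 0, 0.4, 0.75, 0, 60]
  ]
}}

```text
t: 24.9
ee_pos: [570.4, 34.1, 145.6]
orientation: [-3.142, 0.004, 0.002]
ft_force: [-0.5, -0.1, -0.4]
width: 60.2
grasp_force: 0.0
```

>>> {"op": "servo_tool", "data": {
  "rows": [
    [0, 0, 0, 0.1, 0.2, 0, 60],
    [0, 0, 0, 0.2, 0.4, 0, 60],
    [0, 0, 0, 0.3, 0.6, 0, 60],
    [0, 0, 0, 0.39, 0.75, 0, 60],
    [0, 0, 0, 0.39, 0.75, 0, 60],
    [0, 0, 0, 0.39, 0.75, 0, 60]
  ]
}}

```text
t: 25.65
ee_pos: [647.0, -113.2, 145.9]
orientation: [-3.141, -0.001, 0.004]
ft_force: [-0.2, -0.0, -1.0]
width: 59.9
grasp_force: 0.0
```

```bash
python3 - <<'E'
from h import *
o=ctrl.get_obs();i=ctrl.camera_info("wrist");p,d=ctrl.get_image("wrist")
c,x=onion(p,i,(265,150,375,275),28);print(np.round(o["ee_pos"],1),np.round(o["qpos"],2),np.round(c,1),np.round(x,1))
E
```

```text
[ 647.  -113.2  145.9] [-0.19  0.56  1.6   0.    0.98  1.38] [323.1 229.5  27.7] [ 647.6 -115.    28. ]
```

>>> {"op": "servo_tool", "data": {
  "rows": [
    [0, 0, 0, 0, 0.008, 0.2, 60],
    [0, 0, 0, 0, 0.008, 0.45, 60],
    [0, 0, 0, 0, 0.008, 0.62, 60],
    [0, 0, 0, 0, 0.008, 0.68, 60],
    [0, 0, 0, 0, 0.008, 0.688, 60],
    [0, 0, 0, 0, 0.008, 0.688, 60],
    [0, 0, 0, 0, 0.008, 0.688, 60],
    [0, 0, 0, 0, 0.008, 0.688, 60]
  ]
}}

```text
t: 26.7
ee_pos: [648.8, -116.9, 10.3]
orientation: [3.141, -0.0, 0.002]
ft_force: [-0.6, -0.6, -0.0]
width: 60.1
grasp_force: 0.0
```

>>> {"op": "servo_tool", "data": {
  "rows": [
    [0, 0, 0, -0.005, -0.008, 0.008, 60],
    [0, 0, 0, -0.005, -0.008, 0.008, 60],
    [0, 0, 0, -0.005, -0.008, 0.008, 30],
    [0, 0, 0, -0.005, -0.008, 0.008, 30],
    [0, 0, 0, -0.005, -0.008, 0.008, 30],
    [0, 0, 0, -0.005, -0.008, 0.008, 30],
    [0, 0, 0, -0.005, -0.008, 0.008, 30]
  ]
}}

```text
t: 27.58
ee_pos: [647.2, -115.2, 7.6]
orientation: [-3.142, 0.0, 0.0]
ft_force: [0.5, 0.3, -0.1]
width: 42.9
grasp_force: 30.0
```

>>> {"op": "servo_tool", "data": {
  "rows": [
    [0, 0, 0, 0, 0, -0.2, 30],
    [0, 0, 0, 0, 0, -0.4, 30],
    [0, 0, 0, 0.01, -0.15, -0.5, 30],
    [0, 0, 0, 0.03, -0.4, -0.5, 30],
    [0, 0, 0, 0.05, -0.65, -0.5, 30],
    [0, 0, 0, 0.08, -0.9, -0.5, 30],
    [0, 0, 0, 0.1, -1, -0.5, 30],
    [0, 0, 0, 0.1, -1, -0.5, 30]
  ]
}}

```text
t: 28.58
ee_pos: [667.3, 85.6, 107.6]
orientation: [3.141, 0.003, 0.0]
ft_force: [0.2, -0.9, -0.5]
width: 43.0
grasp_force: 30.0
```

>>> {"op": "servo_tool", "data": {
  "rows": [
    [0, 0, 0, 0, -0.15, 0, 30],
    [0, 0, 0, 0, -0.27, 0, 30],
    [0, 0, 0, 0, -0.27, 0, 30],
    [0, 0, 0, 0, -0.27, 0.2, 30],
    [0, 0, 0, 0, -0.27, 0.38, 30],
    [0, 0, 0, 0, -0.27, 0.46, 30],
    [0, 0, 0, 0, -0.27, 0.46, 30],
    [0, 0, 0, 0, -0.27, 0.46, 30],
    [0, 0, 0, 0, -0.27, 0.46, 30]
  ]
}}

```text
t: 29.7
ee_pos: [668.3, 139.0, 17.2]
orientation: [-3.141, 0.0, -0.004]
ft_force: [0.9, 0.1, 0.0]
width: 42.8
grasp_force: 30.0
```

>>> {"op": "servo_tool", "data": {
  "rows": [
    [0, 0, 0, 0, 0, 0.03, 30],
    [0, 0, 0, 0, 0, 0.052, 30],
    [0, 0, 0, 0, 0, 0.052, 30],
    [0, 0, 0, 0, 0, 0.052, 30]
  ]
}}

```text
t: 30.2
ee_pos: [667.5, 139.0, 5.5]
orientation: [-3.141, 0.0, -0.001]
ft_force: [0.1, 0.4, 4.2]
width: 43.2
grasp_force: 30.0
```

Light contact with the tray floor, so I'll release, retreat and check.

>>> {"op": "servo_tool", "data": {
  "rows": [
    [0, 0, 0, 0, 0, 0, 47],
    [0, 0, 0, 0, 0, 0, 60],
    [0, 0, 0, 0, 0, 0, 60],
    [0, 0, 0, 0, 0, -0.2, 60],
    [0, 0, 0, 0, 0, -0.45, 60],
    [0, 0, 0, 0, 0, -0.7, 60],
    [0, 0, 0, -0.5, 0.2, -0.9, 60],
    [0, 0, 0, -1, 0.4, -1, 60],
    [0, 0, 0, -1, 0.4, -1, 60]
  ]
}}

```text
t: 31.32
ee_pos: [498.3, 71.4, 197.1]
orientation: [3.142, 0.0, 0.0]
ft_force: [-0.5, -0.1, 0.3]
width: 60.0
grasp_force: 0.0
```

>>> {"op": "servo_tool", "data": {
  "rows": [
    [0, 0, 0, -0.2, 0.1, -0.3, 60],
    [0, 0, 0, -0.4, 0.1, -0.6, 60],
    [0, 0, 0, -0.4, 0.1, -0.6, 60],
    [0, 0, 0, -0.4, 0.1, -0.6, 60]
  ]
}}

```text
t: 31.82
ee_pos: [420.3, 52.0, 318.2]
orientation: [-3.141, 0.0, -0.006]
ft_force: [-0.1, -0.2, -0.7]
width: 60.3
grasp_force: 0.0
```

```bash
python3 - <<'E'
from h import *
i=ctrl.camera_info("top");p,d=ctrl.get_image("top");cv2.imwrite("pics/top1.png",p[:,:,::-1])
q,_=ctrl.get_image("scene");cv2.imwrite("pics/scene1.png",q[:,:,::-1])
for n,b,z in(("s",(215,155,280,215),26),("m",(110,270,190,350),31),("l",(440,270,520,350),37)):
    c,x=onion(p,i,b,z); print(n,np.round(c,1),np.round(x,1))
E
```

```text
s [245.2 182.8  10.3] [667.1 138.3  26. ]
m [144.8 309.2  13.6] [408.6 335.2  31. ]
l [483.7 306.   17.2] [ 411.5 -338.    37. ]
```

View pics/top1.png

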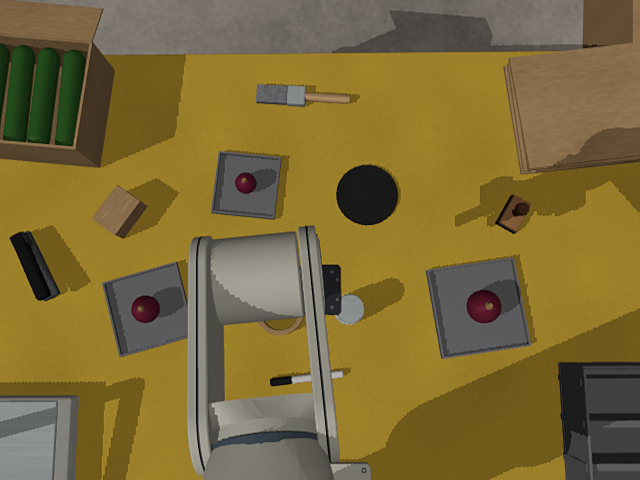

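View pics/scene1.png

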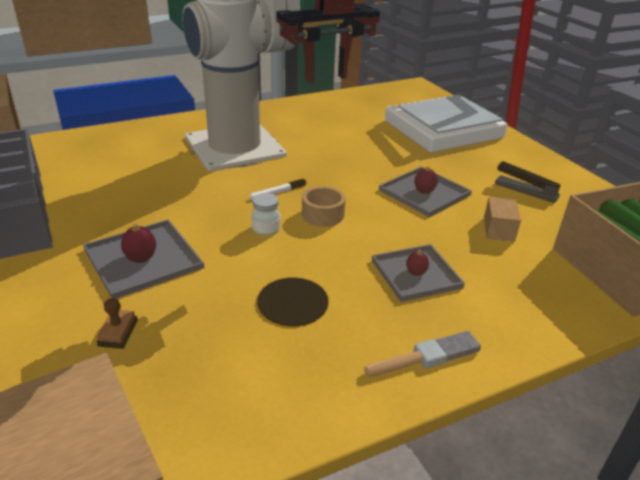

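All three onions stand upright, each near the centre of its own tray: s at (245,183), m at (145,309) and l at (484,306) in the top view. The mat at (367,194) is empty. The tape, jar and stamp are where they were, and the arm is clear.

```bash
python3 -c "
from workcell import ctrl
print(ctrl.close_job())"
```

```text
the job is handed in; nothing more can be done
None
```

Job handed in: each onion stands upright within about 4 mm of the centre of its own-size tray, the mat is empty, and the tape, jar and stamp show no movement in the final pictures; it took about 32 s of robot time.

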